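Slide the keyed hub onto the stub in the bench vice

ROBOT

A 7-joint arm with a two-finger parallel gripper is mounted at the origin on the work surface. World frame = base frame: x ahead of the robot, y to its left, z up, the work surface at z = 0. Lengths are in m, angles in degrees, forces in N, time in s.
With the tool pointing down it reaches from about 0.425 to 0.875 m from the base axis. Payload 4.7 kg.
Tool frame: the origin (TCP) lies at the very end of the fingers, on their centre line; the grasp point (between the pads) lies 19 mm behind it; z points along the fingers, y is the line along which they close (so a half turn about z gives the same grasp; the last joint's range is limited). The gripper opens to 87 mm and grips with 3 to 60 N. Pads are 19 mm wide; open, the fingers measure 117 mm over their backs; the gripper's body (75 mm by 190 mm) begins 51 mm behind the grasp point.
Start: joints at [-70.926, 18.392, -4.016, 83.108, 1.295, 78.541, -3.26], TCP at [0.204, 0.617, 0.223] pointing down, gripper open.
Joint ranges: [-163.93, 163.93], [-17.29, 119.83], [-79.2, 71.16], [3.27, 140.29], [-89.18, 269.18], [5.43, 117.66], [-154.24, 154.24]. Speed limits (degrees/s): [147.25, 147.25, 180, 180, 180, 180, 180].

INTERFACE

Orientations are given as [roll, pitch, yaw] about the fixed x, y, z axes, in that order (R = Rz(yaw) Ry(pitch) Rx(roll)).
In Python, from cell import get_obs, eyes, env gives the robot as it stands.
- The arm moves only by the tool servo_tool, never from a script. Its argument "series" is a list that holds one entry, the list of rows, each a list of 7 numbers: the shift along the tool's x, y, z in units of 300 mm (1.0 is 300 mm), then the turn, a rotation vector about the tool's x, y, z in units of pi rad (1.0 is pi rad), then the opening, from 0 (shut) to 1 (fully open). In form: [[[tx, ty, tz, wx, wy, wz, gripper], ...]]. A call has 1 to 12 rows; each row is the pose to reach, as a shift and turn from the pose commanded when the call began, along the tool's axes at that moment, turning the shorter way round; what a row does not reach only later rows make up. A row lasts 1/12 s, in which the tool goes at most 41.7 mm and 7.16 degrees, less where a joint would pass 70% of its speed; a pose out of reach is approached as far as the arm can. A call with a number of a shift or a turn outside -1 to 1 is refused whole. A call with a gripper value outside its range is refused whole. The fingers move at their own pace and stop on an object; "grip_force" is the grip in N (left out, the last holds). Time passes only in rows, so rows that repeat a pose let the fingers close. It gives the time, the measured TCP pose, the force, the opening and the grip force at its end, in the units of the state.
- get_obs(): the state, without advancing time (a new reading comes with each control period).
- eyes.read_camera(name): name is "side" or "top"; returns a dict with "frame" (400x640x3 uint8, red, green, blue), "depth" (400x640 float32, m along the optical axis (not along the pixel's ray), 0 where there is no reading), "fx", "fy", "cx", "cy" (pixels), "distortion" ([k1, k2, p1, p2, k3] as OpenCV has them; the pictures are not rectified), "origin" and "rotation" of the camera in the world. Camera axes: x right, y down, z forward; pixel columns grow to the right and rows downward; lengths in m; the calibration is good to about 2 mm. A picture is of the moment at which its call begins.
- env.sign_off(): hands the job in; it is judged then, once.
The state is a dict: "time_s": time; "qpos": joint angles; "joint_velocities": joint speeds; "effort": joint torques, N m; "tool_pos": TCP position; "tool_rot": TCP orientation; "force": force on the tool from outside, world axes, zero at the start; "wrist_torque": the same for the moment, N m; "grip_width": finger opening in m; "grasp_force": force on a finger pad.
Only numpy, scipy, OpenCV 4.12 (cv2) and the standard library are available. Lean on these libraries where they do the work, as an engineer would, in place of code of your own. Each camera call takes 0.05 s, during which the arm holds its last target. There are 200 camera calls.

TASK

A steel stub shaft with two opposite keys stands upright in the bench vice. Of the three steel hubs on the bench, pick the one whose bore has two matching keyways, turn it until the keyways line up with the keys, slide it down until it sits flat on the stub's shoulder, and let go. Leave the other two hubs where they are.

Things in the scene. Friction and masses are not known exactly. Their poses are not given: they have to be found in the camera images.
- keyed_hub: The hub to fit: loose steel cylinder 60 mm across, 45 mm tall, 0.45 kg, on its flat end. Bore right through: 26 mm wide opening with two opposite keyways, from above a cross-like slot 42 mm long along the hub's x, 16 mm wide. Origin: centre of underside, z up. Half turns are alike.
- stub_seat (a point): Centre of the stub's shoulder: top of a 56 mm disc 140 mm above the bench, 15 mm above the fixed vice's 100 mm wide jaws (its highest part; vice reaches 0.1 m to -x, 0.15 m to +x). z up. Stub above it: 18 mm core, two keys along x, 34 mm over both, 8 mm thick, 34 mm high; cone tip 50 mm high. Play on keys: 4 mm to each side, 14 degrees of yaw.
- plain_hub: Bystander: a loose steel hub of the same outer size (60 mm across, 45 mm tall) with a plain round 26 mm bore; it cannot pass the keys. Origin: centre of the underside.
- square_hub: Bystander: a loose steel hub of the same outer size (60 mm across, 45 mm tall) with a plain 22 mm square bore; it cannot pass the keys. Origin: centre of the underside.
Not all that is in view belongs to the job. What is shaped like the keyed_hub but turquoise is not meant.

How it is judged:
By the outcome, as a careful person would: the job done as asked, in the order asked, and still so for the second after the job is handed in, with the robot touching nothing.
It also fails if it takes over 35 s, if anything falls off the work surface, if the arm or the gripper's body presses on something with over 40 N, if the wrist force passes 120 N, or if a joint passes its speed limit or range.

## Working session

There is one attempt and no reset: what is moved stays moved. The work goes in short steps, Python scripts to look and compute and a tool call to move; the robot and the scene stay as the last step left them, time stands still between calls to the robot, and variables do not carry over. Pictures are saved under pics/ and viewed, at most 10 in all, crops included, and the job is handed in when it is done.

Besides the shell and the picture viewer there is one more tool, called by a JSON object that holds its "name" and its "arguments", one argument or row to a line. servo_tool: Moves the arm, as the interface text tells. Shifts and turns lie within -1 to 1; 1 stands for 300 mm of shift or pi rad of turn. Its arguments: {"type":"object","properties":{"series":{"type":"array"},"grip_force":{"type":"number"}},"required":["series"]}

```bash
mkdir -p pics; cat > h.py <<'E'
import numpy as np, cv2
from cell import get_obs, eyes, env
def shot(n):
    c=eyes.read_camera(n); c['K']=np.array([[c['fx'],0,c['cx']],[0,c['fy'],c['cy']],[0,0,1.]])
    c['R']=np.array(c['rotation']); c['o']=np.array(c['origin']); c['D']=np.array(c['distortion']); return c
def rays(c,px):
    u=cv2.undistortPoints(np.array(px,float).reshape(-1,1,2),c['K'],c['D']).reshape(-1,2)
    return np.c_[u,np.ones(len(u))]
def plane(c,px,z):
    d=rays(c,px)@c['R'].T; return c['o']+d*((z-c['o'][2])/d[:,2])[:,None]
def cloud(c):
    v,u=np.mgrid[0:400,0:640]; px=np.c_[u.ravel(),v.ravel()]
    return ((rays(c,px)*c['depth'].ravel()[:,None])@c['R'].T+c['o']).reshape(400,640,3)
E
python3 - <<'E'
from h import *
for n in('top','side'):
    c=shot(n); cv2.imwrite(f'pics/{n}0.png',c['frame'][...,::-1]); print(n,c['R'].round(3).tolist(),c['o'],c['rotation'] if c['R'].shape!=(3,3) else '',c['fx'])
    P=cloud(c); np.save(n+'.npy',P)
print({k:np.round(v,3) for k,v in get_obs().items()})
E
```

```text
top [-170.338, -1.184, -90.938] [0.36088005 0.01117018 0.97107681] [-170.33798754   -1.18442345  -90.93771941] 390.52687944459433Traceback (most recent call last):
  File "<stdin>", line 4, in <module>
  File "h.py", line 13, in cloud
    return ((rays(c,px)*c['depth'].ravel()[:,None])@c['R'].T+c['o']).reshape(400,640,3)
            ~~~~~~~~~~~~~~~~~~~~~~~~~~~~~~~~~~~~~~~~~~~~~~~~^~~~~~~
ValueError: operands could not be broadcast together with shapes (256000,) (3,)
```

View pics/top0.png

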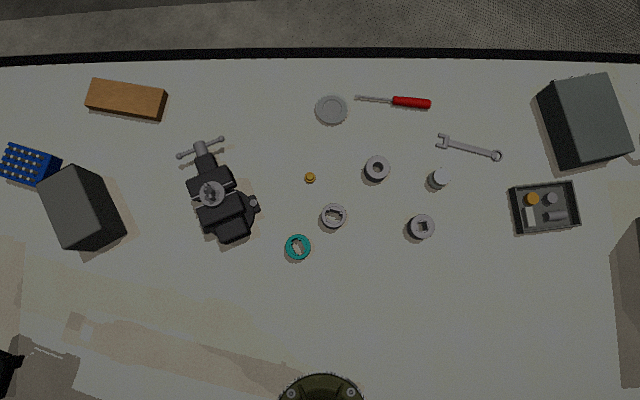

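The top view shows the keyed hub at about (333,216), with its slot roughly along the image horizontal. The plain hub is at (377,168), the square hub at (421,227), the turquoise decoy at (298,247) and the vice with the stub at (210,193). The camera rotation is given as roll, pitch, yaw.

```bash
sed -i "s/c\['R'\]=np.array(c\['rotation'\])/c['R']=Rotation.from_euler('xyz',c['rotation'],degrees=True).as_matrix()/; s/^import numpy as np, cv2/&\nfrom scipy.spatial.transform import Rotation/" h.py
python3 - <<'E'
from h import *
t=shot('top');s=shot('side')
P=cloud(t);print('bench z',P[300,300],'hub top px',P[206,333],P[216,322],'stub',P[193,210])
cv2.imwrite('pics/side1.png',s['frame'][...,::-1])
f=t['frame'][...,::-1]
a=cv2.resize(f[180:255,290:365],(400,400),interpolation=cv2.INTER_CUBIC);b=cv2.resize(f[155:230,172:247],(400,400),interpolation=cv2.INTER_CUBIC)
cv2.imwrite('pics/crop1.png',cv2.convertScaleAbs(np.hstack([a,b]),alpha=1.6))
for n,(px,z) in dict(key=((333,215),.045),plain=((377,167),.045),sq=((421,226),.045),tq=((298,246),.045),stub=((210,193),.174)).items(): print(n,plane(t,[px],z).round(3))
hgt=P[...,2]
m=((hgt>.035)&(hgt<.055)).astype(np.uint8)
n,l,st,ce=cv2.connectedComponentsWithStats(m)
for i in range(1,n):
    if st[i,4]>150: print('c',ce[i].round(1),st[i,2:],P[l==i].mean(0).round(4))
for a_,b_ in((.13,.145),(.165,.2)):
    m=(hgt>a_)&(hgt<b_); m[:,:180]=0;m[:,240:]=0;m[:160]=0;m[230:]=0
    q=P[m]; print(a_,len(q),q.mean(0).round(4) if len(q) else'',q.min(0),q.max(0))
print({k:np.round(v,3).tolist() for k,v in get_obs().items()})
E
```

```text
bench z [ 0.2815754   0.04653992 -0.0022667 ] hub top px [ 0.50484359 -0.03618921  0.04305167] [ 0.48093142 -0.00931283  0.04324699] stub [0.51557588 0.22606019 0.17176564]
key [[ 0.483 -0.036  0.045]]
plain [[ 0.6   -0.146  0.045]]
sq [[ 0.453 -0.247  0.045]]
tq [[0.41  0.049 0.045]]
stub [[0.515 0.225 0.174]]
c [113.   97.3] [ 63  36 505] [0.7972 0.5255 0.0363]
c [145.9  98.3] [ 34  31 283] [0.792  0.4381 0.0363]
c [557.2 128. ] [ 47  81 453] [ 0.702  -0.6234  0.0451]
c [ 26.5 164.5] [  56   46 1253] [0.6188 0.7292 0.0491]
c [377.4 167.3] [ 24  24 387] [ 0.5994 -0.1472  0.0444]
c [441.  176.4] [ 19  18 267] [ 0.5739 -0.3028  0.0491]
c [104.9 215. ] [ 39  81 320] [0.4901 0.5157 0.045 ]
c [333.3 215.1] [ 25  25 340] [ 0.4827 -0.0365  0.0438]
c [421.6 226.1] [ 26  25 430] [ 0.4528 -0.2486  0.0439]
c [297.7 246.4] [ 26  26 338] [0.4093 0.0492 0.0441]
0.13 389 [0.5193 0.2284 0.1393] [0.4933757  0.20438773 0.13036924] [0.54856292 0.25725067 0.14452343]
0.165 88 [0.5195 0.2297 0.1761] [0.50503452 0.22226805 0.16529777] [0.53691558 0.23988144 0.18992737]
{'time_s': 0.15, 'qpos': [-70.928, 18.431, -4.015, 83.157, 1.294, 78.542, -3.259], 'joint_velocities': [0.001, -0.142, -0.021, -0.153, -0.009, 0.141, 0.01], 'effort': [-0.0, -49.18, -0.405, -31.287, -0.064, 0.041, 0.0], 'tool_pos': [0.204, 0.617, 0.222], 'tool_rot': [-179.916, 0.004, 161.738], 'force': [-0.06, -0.204, 0.305], 'wrist_torque': [-0.009, -0.054, -0.031], 'grasp_force': 0.0, 'grip_width': 0.087}
```

View pics/side1.png

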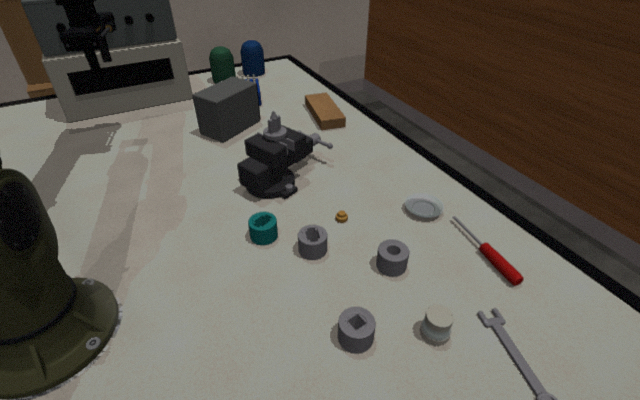

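View pics/crop1.png

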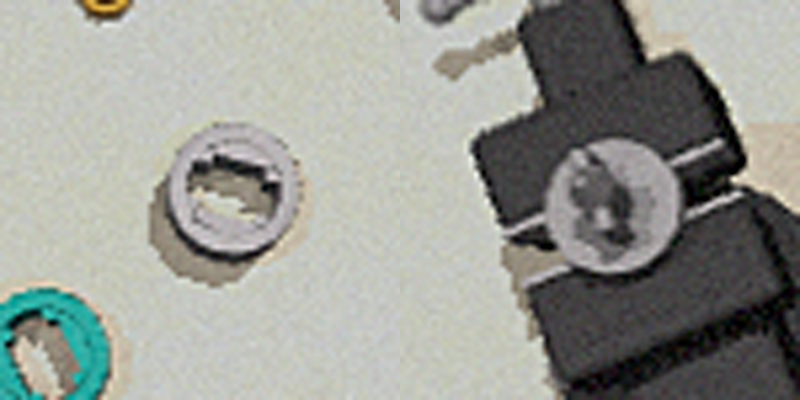

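Side view: keyed hub at (313,240), turquoise decoy at (262,228), stub in the vice at (275,125). Crop: the hub's slot tilts about 15° clockwise from the image horizontal, and the stub's keys run along the vice's long axis. Next I measure both axes.

```bash
cat > m.py <<'E'
from h import *
def pca(q):
    q=q[:,:2];c=q.mean(0);w,v=np.linalg.eigh(np.cov((q-c).T));a=v[:,1];r=(q-c)@v
    return 'ang',np.degrees(np.arctan2(a[1],a[0]))%180,'ctr',c.round(4),'ext',np.ptp(r,axis=0).round(4)
E
python3 - <<'E'
from m import *
t=shot('top');P=cloud(t)
v,u=np.mgrid[0:400,0:640]
T=plane(t,np.c_[u.ravel(),v.ravel()],.045).reshape(400,640,3)
d=np.linalg.norm(T[...,:2]-[.483,-.0365],axis=2)
top=(d<.036)&(P[...,2]>.034)
cn=max(cv2.findContours(top.astype(np.uint8),cv2.RETR_EXTERNAL,cv2.CHAIN_APPROX_NONE)[0],key=cv2.contourArea)
(cx,cy),r=cv2.minEnclosingCircle(cn);print('rim',plane(t,[(cx,cy)],.045),r)
print('slot',(m:=(d<.024)&(P[...,2]<.034)).sum(),pca(T[m]))
print(''.join('\n'+''.join('#' if top[y,x] else '.' for x in range(318,350)) for y in range(200,232)))
d=np.linalg.norm(P[...,:2]-[.5195,.229],axis=2)
for a,b in((.155,.182),(.166,.182),(.182,.2)):
    m=(d<.03)&(P[...,2]>a)&(P[...,2]<b);print('keys',m.sum(),pca(P[m]))
m=(d<.035)&(P[...,2]>.134)&(P[...,2]<.146);print('disc',pca(P[m]))
m=(d<.15)&(P[...,2]>.03)&(P[...,2]<.13);print('vice',pca(P[m]))
m=(d<.15)&(P[...,2]>.112)&(P[...,2]<.13);print('jaws',pca(P[m]))
E
```

```text
rim [[ 0.48234996 -0.03655402  0.045     ]] 12.43953800201416
slot 146 ('ang', np.float64(73.52274455202345), 'ctr', array([ 0.4822, -0.0364]), 'ext', array([0.0246, 0.0407]))

................................
...................#............
................................
.............######.............
..........###########...........
.........##############.........
.......#################........
......###################.......
......####################......
.....######################.....
.....#######.....##########.....
....####...........#########....
....####..............######....
....###...............######....
....###................#####.#..
...####..................###....
...#####................####....
....######..............####....
....#####...............####....
....#######.............####....
....##########......##.####.....
.....#############..#######.....
.....#####################......
......###################.......
.......##################.......
........################........
..........############..........
............########............
................................
...........#....................
................................
................................
keys 91 ('ang', np.float64(17.89620718807535), 'ctr', array([0.5188, 0.2288]), 'ext', array([0.0155, 0.0343]))
keys 71 ('ang', np.float64(19.12666405410593), 'ctr', array([0.5193, 0.2293]), 'ext', array([0.0155, 0.0331]))
keys 18 ('ang', np.float64(166.77906971716754), 'ctr', array([0.5206, 0.2308]), 'ext', array([0.008 , 0.0096]))
disc ('ang', np.float64(143.92763137446647), 'ctr', array([0.5198, 0.2287]), 'ext', array([0.0548, 0.0544]))
vice ('ang', np.float64(22.395935033608765), 'ctr', array([0.5205, 0.2275]), 'ext', array([0.1106, 0.2479]))
jaws ('ang', np.float64(21.532341403043034), 'ctr', array([0.518 , 0.2282]), 'ext', array([0.101 , 0.1178]))
```

{"name": "servo_tool", "arguments": {
  "series": [
    [[-0.78,-0.89,0,0,0,0.1667,1],[-0.78,-0.89,0,0,0,0.1667,1],[-0.78,-0.89,0,0,0,0.1667,1],[-0.78,-0.89,0,0,0,0.1667,1],[-0.78,-0.89,0,0,0,0.1667,1],[-0.78,-0.89,0,0,0,0.1667,1],[-0.78,-0.89,0,0,0,0.1667,1],[-0.78,-0.89,0,0,0,0.1667,1],[-0.78,-0.89,0,0,0,0.1667,1],[-0.78,-0.89,0,0,0,0.1667,1]]
  ]
}}

```text
time_s: 1.03
tool_pos: [0.345, 0.2851, 0.2229]
tool_rot: [180.0, 0.1, 131.2]
force: [-0.2, 1.2, 0.0]
grip_width: 0.0869
grasp_force: 0.0
```

```bash
cat > go.py <<'E'
import sys
from h import *
o=get_obs();R=Rotation.from_euler('xyz',o['tool_rot'],degrees=True)
x,y,z,yaw=map(float,sys.argv[1:5])
G=Rotation.from_euler('xyz',[180,0,yaw],degrees=True)
print('t',o['time_s'],np.round(o['tool_pos'],4),np.round(o['tool_rot'],2),'q7',round(o['qpos'][6],1),'w',round(o['grip_width'],4),'F',np.round(o['force'],1))
print('shift',(R.inv().apply(np.array([x,y,z])-o['tool_pos'])/.3).round(4),'turn',((R.inv()*G).as_rotvec()/np.pi).round(4))
E
python3 go.py .4825 -.0365 .12 131.7
```

```text
t 1.0333 [0.345  0.2851 0.2229] [1.7998e+02 5.0000e-02 1.3123e+02] q7 -3.2 w 0.0869 F [-0.2  1.2  0. ]
shift [-1.1079 -0.3619  0.3438] turn [ 0.0001  0.0003 -0.0026]
```

{"name": "servo_tool", "arguments": {
  "series": [
    [[-1.0,-0.33,0.2,0,0,0,1],[-1.0,-0.33,0.2,0,0,0,1],[-1.0,-0.33,0.2,0,0,0,1],[-1.0,-0.33,0.2,0,0,0,1],[-1.0,-0.33,0.2,0,0,0,1],[-1.0,-0.33,0.2,0,0,0,1],[-1.0,-0.33,0.2,0,0,0,1],[-1.0,-0.33,0.2,0,0,0,1],[-1.0,-0.33,0.2,0,0,0,1],[-1.0,-0.33,0.2,0,0,0,1],[-1.0,-0.33,0.2,0,0,0,1]]
  ]
}}

```text
time_s: 1.95
tool_pos: [0.4679, 0.0019, 0.1625]
tool_rot: [180.0, -0.0, 131.8]
force: [-0.7, -0.2, -0.0]
grip_width: 0.0867
grasp_force: 0.0
```

```bash
python3 go.py .4825 -.0365 .012 131.7
```

```text
t 1.95 [0.4679 0.0019 0.1625] [ 1.8000e+02 -4.0000e-02  1.3179e+02] q7 36.9 w 0.0867 F [-0.7 -0.2 -0. ]
shift [-0.1283 -0.0491  0.5015] turn [ 0.     -0.0002  0.0005]
```

{"name": "servo_tool", "arguments": {
  "series": [
    [[-0.128,-0.049,0,0,0,0,1],[-0.128,-0.049,0.05,0,0,0,1],[-0.128,-0.049,0.1,0,0,0,1],[-0.128,-0.049,0.2,0,0,0,1],[-0.128,-0.049,0.28,0,0,0,1],[-0.128,-0.049,0.36,0,0,0,1],[-0.128,-0.049,0.42,0,0,0,1],[-0.128,-0.049,0.46,0,0,0,1],[-0.128,-0.049,0.49,0,0,0,1],[-0.128,-0.049,0.5,0,0,0,1],[-0.128,-0.049,0.5,0,0,0,1]]
  ]
}}

```text
time_s: 2.87
tool_pos: [0.4827, -0.0372, 0.0124]
tool_rot: [-180.0, -0.0, 131.8]
force: [0.1, -0.7, -0.0]
grip_width: 0.0872
grasp_force: 0.0
```

{"name": "servo_tool", "arguments": {
  "series": [
    [[0,0,0,0,0,0,0.6],[0,0,0,0,0,0,0.6],[0,0,0,0,0,0,0.6],[0,0,0,0,0,0,0.6],[0,0,0,0,0,0,0.6],[0,0,0,0,0,0,0.6],[0,0,0,0,0,0,0.6],[0,0,0,0,0,0,0.6]]
  ],
  "grip_force": 35
}}

```text
time_s: 3.53
tool_pos: [0.4833, -0.0376, 0.013]
tool_rot: [179.9, 0.0, 131.7]
force: [0.4, 0.9, 3.6]
grip_width: 0.0582
grasp_force: 35.0
```

{"name": "servo_tool", "arguments": {
  "series": [
    [[0,0,-0.03,0,0,0,0.6],[0,0,-0.1,0,0,0,0.6],[0,0,-0.2,0,0,0,0.6],[0,0,-0.32,0,0,0,0.6],[0,0,-0.44,0,0,0,0.6],[0,0,-0.56,0,0,0,0.6],[0,0,-0.68,0,0,0,0.6],[0,0,-0.76,0,0,0,0.6],[0,0,-0.8,0,0,0,0.6],[0,0,-0.8,0,0,0,0.6]]
  ]
}}

```text
time_s: 4.37
tool_pos: [0.4836, -0.0382, 0.2547]
tool_rot: [179.8, 0.1, 131.7]
force: [0.8, 1.1, -4.2]
grip_width: 0.0586
grasp_force: 35.0
```

```bash
python3 go.py .520 .229 .25 77.7
```

```text
t 4.3667 [ 0.4836 -0.0382  0.2547] [1.7981e+02 1.0000e-01 1.3171e+02] q7 40.5 w 0.0586 F [ 0.8  1.1 -4.2]
shift [0.5843 0.6832 0.0168] turn [0.0012 0.     0.3   ]
```

{"name": "servo_tool", "arguments": {
  "series": [
    [[0.03,0.035,0,0,0,0.02,0.6],[0.1,0.12,0,0,0,0.055,0.6],[0.17,0.2,0,0,0,0.09,0.6],[0.24,0.28,0,0,0,0.125,0.6],[0.31,0.36,0,0,0,0.16,0.6],[0.38,0.44,0,0,0,0.195,0.6],[0.45,0.52,0,0,0,0.23,0.6],[0.51,0.6,0,0,0,0.26,0.6],[0.56,0.65,0,0,0,0.285,0.6],[0.584,0.683,0,0.0012,0,0.3,0.6],[0.584,0.683,0,0.0012,0,0.3,0.6],[0.584,0.683,0,0.0012,0,0.3,0.6]]
  ]
}}

```text
time_s: 5.37
tool_pos: [0.5177, 0.2287, 0.2495]
tool_rot: [-179.6, 0.4, 77.8]
force: [0.2, -0.2, -3.9]
grip_width: 0.0588
grasp_force: 35.0
```

```bash
python3 go.py .520 .229 .25 77.7
python3 - <<'E'
from m import *
t=shot('top');s=shot('side')
f=t['frame'][...,::-1];g=s['frame'][...,::-1]
a=cv2.resize(f[140:240,160:260],(400,400),interpolation=cv2.INTER_CUBIC);b=cv2.resize(g[50:150,225:325],(400,400),interpolation=cv2.INTER_CUBIC)
cv2.imwrite('pics/pre.png',cv2.convertScaleAbs(np.hstack([a,b]),alpha=1.6))
E
```

```text
t 5.3667 [0.5177 0.2287 0.2495] [-179.63    0.37   77.84] q7 -35.6 w 0.0588 F [ 0.2 -0.2 -3.9]
shift [ 0.0026  0.0073 -0.0017] turn [-0.0021  0.0021  0.0008]
```

View pics/pre.png

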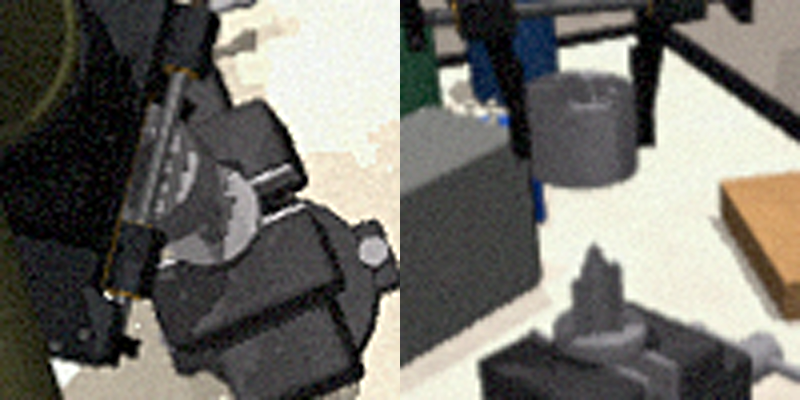

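The picture shows the hub level in the fingers at about (585,130) of the crop, above the stub tip at (597,250). I'll check both centres from the side depth.

```bash
cat > fit.py <<'E'
from m import *
from scipy.optimize import least_squares
def circ(q,r,c0):
    return least_squares(lambda c:np.linalg.norm(q[:,:2]-c,axis=1)-r,c0,loss='soft_l1',f_scale=.002).x.round(4)
E
python3 - <<'E'
from fit import *
s=shot('side');P=cloud(s)
d=np.linalg.norm(P[...,:2]-[.519,.2287],axis=2)
m=(d<.04)&(P[...,2]>.243)&(P[...,2]<.28)
m[:,:225]=0
q=P[m];print(len(q),circ(q,.03,[.519,.2287]), q.min(0).round(3),q.max(0).round(3))
m=(d<.033)&(P[...,2]>.225)&(P[...,2]<.31);print('z pct',np.percentile(P[m][:,2],[1,5,95,99]).round(4))
T=(d<.035)&(P[...,2]>.28)&(P[...,2]<.292);print('top',T.sum(),P[T].mean(0))
m=(d<.035)&(P[...,2]>.129)&(P[...,2]<.1365);q=P[m];print('disc side',len(q),circ(q,.028,[.519,.2287]))
m=(d<.02)&(P[...,2]>.145)&(P[...,2]<.2);q=P[m];print('stub',len(q),q.mean(0),q[:,2].max(),'tip',q[q[:,2]>.182].mean(0))
E
```

```text
625 [0.5186 0.2293] [0.48  0.196 0.243] [0.554 0.249 0.28 ]
z pct [0.2397 0.2424 0.2839 0.2997]
top 227 [0.51850009 0.22526972 0.28297152]
disc side 49 [0.5214 0.2341]
stub 192 [0.51897824 0.22759613 0.16491638] 0.18973884128093288 tip [0.52030799 0.2305038  0.18607438]
```

```bash
python3 go.py .520 .2295 .193 77.5
```

```text
t 5.5167 [0.5188 0.2272 0.2515] [-179.75    0.21   77.63] q7 -35.6 w 0.0585 F [-0.2 -0.4 -3.8]
shift [0.0092 0.0032 0.195 ] turn [-0.0014  0.0011  0.0007]
```

{"name": "servo_tool", "arguments": {
  "series": [
    [[0.006,0.004,0.03,-0.001,0.001,0,0.6],[0.006,0.004,0.08,-0.001,0.001,0,0.6],[0.006,0.004,0.13,-0.001,0.001,0,0.6],[0.006,0.004,0.16,-0.001,0.001,0,0.6],[0.006,0.004,0.18,-0.001,0.001,0,0.6],[0.006,0.004,0.195,-0.001,0.001,0,0.6],[0.006,0.004,0.195,-0.001,0.001,0,0.6],[0.006,0.004,0.195,-0.001,0.001,0,0.6]]
  ]
}}

```text
time_s: 6.18
tool_pos: [0.5206, 0.2307, 0.1944]
tool_rot: [180.0, -0.1, 77.7]
force: [-0.9, 0.0, -4.2]
grip_width: 0.059
grasp_force: 35.0
```

```bash
python3 go.py .520 .2295 .153 77.5
python3 - <<'E'
from m import *
s=shot('side');t=shot('top')
b=cv2.resize(s['frame'][60:160,225:325,::-1],(400,400),interpolation=cv2.INTER_CUBIC)
a=cv2.resize(t['frame'][140:240,160:260,::-1],(400,400),interpolation=cv2.INTER_CUBIC)
cv2.imwrite('pics/pre2.png',cv2.convertScaleAbs(np.hstack([a,b]),alpha=1.6))
E
```

```text
t 6.1833 [0.5206 0.2307 0.1944] [ 1.7998e+02 -1.1000e-01  7.7720e+01] q7 -35.0 w 0.059 F [-0.9  0.  -4.2]
shift [-0.0046 -0.0011  0.1381] turn [ 0.0001 -0.0006  0.0012]
```

View pics/pre2.png

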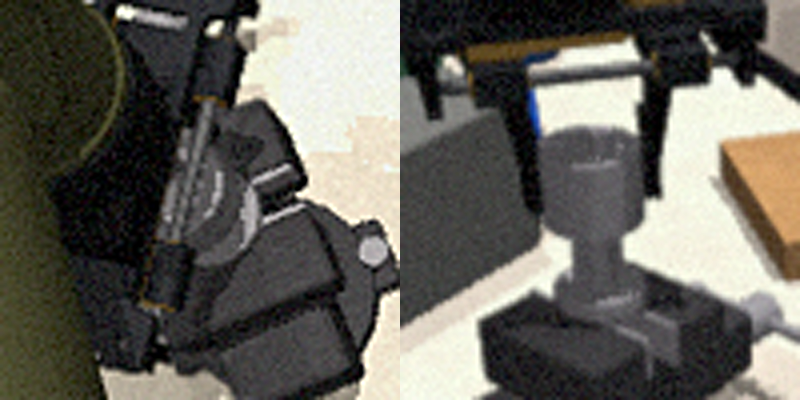

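The hub sits centred over the stub, with the cone tip already in its bore and no contact force. I'll go down past the key tops slowly.

{"name": "servo_tool", "arguments": {
  "series": [
    [[-0.002,0,0.01,0,0,0,0.6],[-0.002,0,0.02,0,0,0,0.6],[-0.002,0,0.03,0,0,0,0.6],[-0.002,0,0.04,0,0,0,0.6],[-0.002,0,0.05,0,0,0,0.6],[-0.002,0,0.05,0,0,0,0.6]]
  ]
}}

```text
time_s: 6.78
tool_pos: [0.5197, 0.2299, 0.1781]
tool_rot: [-179.9, -0.0, 77.7]
force: [-0.9, -0.5, -4.5]
grip_width: 0.0585
grasp_force: 35.0
```

{"name": "servo_tool", "arguments": {
  "series": [
    [[0,0,0.015,0,0,0,0.6],[0,0,0.03,0,0,0,0.6],[0,0,0.045,0,0,0,0.6],[0,0,0.06,0,0,0,0.6],[0,0,0.07,0,0,0,0.6],[0,0,0.076,0,0,0,0.6],[0,0,0.076,0,0,0,0.6]]
  ]
}}

```text
time_s: 7.37
tool_pos: [0.5199, 0.23, 0.1557]
tool_rot: [-180.0, -0.0, 77.7]
force: [-0.3, -0.2, -3.4]
grip_width: 0.0589
grasp_force: 35.0
```

{"name": "servo_tool", "arguments": {
  "series": [
    [[0,0,0.003,0,0,0,0.6],[0,0,0.006,0,0,0,0.6],[0,0,0.009,0,0,0,0.6],[0,0,0.009,0,0,0,0.6]]
  ]
}}

```text
time_s: 7.7
tool_pos: [0.5202, 0.2302, 0.1535]
tool_rot: [-180.0, -0.1, 77.7]
force: [0.2, -0.5, -4.5]
grip_width: 0.0587
grasp_force: 35.0
```

{"name": "servo_tool", "arguments": {
  "series": [
    [[0,0,0.003,0,0,0,0.6],[0,0,0.006,0,0,0,0.6],[0,0,0.006,0,0,0,0.6]]
  ]
}}

```text
time_s: 7.95
tool_pos: [0.5204, 0.2304, 0.153]
tool_rot: [180.0, -0.1, 77.7]
force: [-3.2, -1.9, 3.7]
grip_width: 0.0583
grasp_force: 35.0
```

The vertical force has reversed, so the hub is on the shoulder. I'll let go and back off.

{"name": "servo_tool", "arguments": {
  "series": [
    [[0,0,0,0,0,0,0.75],[0,0,0,0,0,0,0.85],[0,0,0,0,0,0,1],[0,0,0,0,0,0,1],[0,0,0,0,0,0,1],[0,0,0,0,0,0,1],[0,0,0,0,0,0,1],[0,0,0,0,0,0,1]]
  ]
}}

```text
time_s: 8.62
tool_pos: [0.5202, 0.2302, 0.1517]
tool_rot: [-180.0, -0.1, 77.7]
force: [-0.7, 0.5, 0.1]
grip_width: 0.0868
grasp_force: 0.0
```

{"name": "servo_tool", "arguments": {
  "series": [
    [[0,0,-0.03,0,0,0,1],[0,0,-0.1,0,0,0,1],[0,0,-0.2,0,0,0,1],[0,0,-0.3,0,0,0,1],[0,0,-0.4,0,0,0,1],[0.1,0,-0.4,0,0,0,1],[0.2,0,-0.4,0,0,0,1],[0.3,0,-0.4,0,0,0,1],[0.4,0,-0.4,0,0,0,1],[0.5,0,-0.4,0,0,0,1],[0.6,0,-0.4,0,0,0,1],[0.6,0,-0.4,0,0,0,1]]
  ]
}}

```text
time_s: 9.62
tool_pos: [0.5564, 0.4136, 0.2706]
tool_rot: [-179.9, -0.2, 78.2]
force: [-2.3, 0.7, -0.9]
grip_width: 0.0866
grasp_force: 0.0
```

```bash
python3 - <<'E'
from fit import *
s=shot('side');t=shot('top')
b=cv2.resize(s['frame'][60:160,225:325,::-1],(400,400),interpolation=cv2.INTER_CUBIC)
a=cv2.resize(t['frame'][140:240,160:260,::-1],(400,400),interpolation=cv2.INTER_CUBIC)
cv2.imwrite('pics/end.png',cv2.convertScaleAbs(np.hstack([a,b]),alpha=1.6))
P=cloud(t);d=np.linalg.norm(P[...,:2]-[.52,.23],axis=2);r=P[(d>.022)&(d<.028)&(P[...,2]>.13)]
A=np.c_[r[:,:2]-[.52,.23],np.ones(len(r))];print('rim z',np.median(r[:,2]),len(r),'slope',np.linalg.lstsq(A,r[:,2],rcond=None)[0])
print(get_obs()['tool_pos'],get_obs()['force'])
E
```

```text
rim z 0.18403098979085974 279 slope [0.03835854 0.17400643 0.18103848]
[0.55786382 0.40736915 0.27149633] [ 0.64196642 -0.74013205 -0.57574221]
```

View pics/end.png

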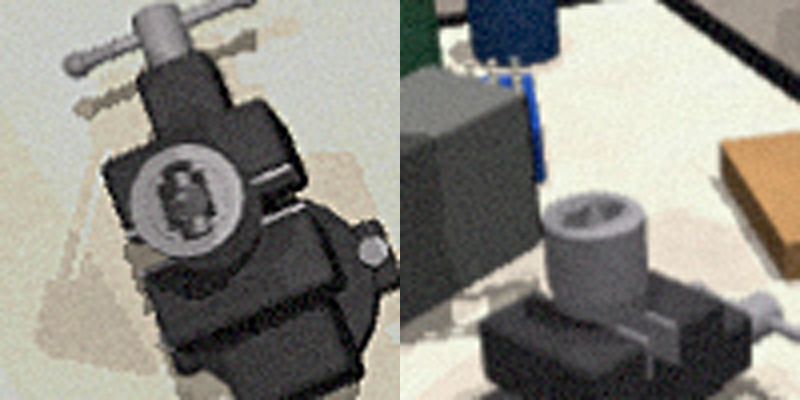

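The hub sits flat on the shoulder with the keys in its keyways at about (190,200). Its rim measures 184 mm high against the expected 185 mm, and the gripper is well clear.

```bash
python3 -c "
from cell import env; print(env.sign_off())"
```

```text
the job is handed in; nothing more can be done
None
```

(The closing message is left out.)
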